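# Dock the canister under the ratchet hold-down arm

## Robot

A 6-joint arm with a two-finger parallel gripper is mounted at the origin on the work surface. World frame = base frame: x ahead of the robot, y to its left, z up, the work surface at z = 0. Lengths are in mm, angles in rad, forces in N, time in s.
With the tool pointing down it reaches from about 350 to 975 mm from the base axis. Payload 7.1 kg.
Tool frame: the origin (TCP) lies between the finger pads; the fingertips stand 8 mm ahead of it and the grasp point (between the pads) lies 11 mm behind it; z points along the fingers, y is the line along which they close (so a half turn about z gives the same grasp; the last joint's range is limited). The gripper opens to 88 mm and grips with 3 to 60 N. Pads are 20 mm wide; open, the fingers measure 115 mm over their backs; the gripper's body (75 mm by 178 mm) begins 61 mm behind the grasp point.
Start: joints at [1.238, 0.423, 1.63, -0, 1.089, -0.019], TCP at [192.89, 594.473, 230.675] pointing down, gripper open.
Joint ranges: [-3, 3], [-0.9, 2.11], [0.09, 2.58], [-1.31, 4.45], [0.11, 2.69], [-2.54, 2.54]. Speed limits (rad/s): [2.39, 2.39, 3.01, 3.14, 3.14, 3.14].

## Interface

Orientations are given as [roll, pitch, yaw] about the fixed x, y, z axes, in that order (R = Rz(yaw) Ry(pitch) Rx(roll)).
In Python, from plant import * gives the robot as it stands.
- The arm moves only by the tool send_rows, never from a script. Its argument "increments" is a list of rows, each an object of numbers: "tx", "ty", "tz": the shift along the tool's x, y, z in units of 0.03 m (1.0 is 0.03 m); "twist": the turn about the tool's z in units of 10 degrees (1.0 is 10 degrees). A call has 1 to 12 rows; each row shifts and turns the commanded pose from where the row before left it, along the tool's axes as they then stand; what a row does not reach is not made up. A row lasts 1/8 s, in which the tool goes at most 62.5 mm and 10.7 degrees, less where a joint would pass 70% of its speed; a pose out of reach is approached as far as the arm can. A call with a number of a shift or a turn outside -1 to 1 is refused whole. A call with a gripper value outside its range is refused whole. "gripper" is the opening in per cent of the stroke, from 0 (shut) to 100 (fully open), set as the call begins (left out, the last holds). The fingers move at their own pace and stop on an object; "grip_force" is the grip in N (left out, the last holds). Time passes only in rows, so rows that do not move let the fingers close. It gives the time, the measured TCP pose, the force, the opening and the grip force at its end, in the units of the state.
- observe(): the state, without advancing time (a new reading comes with each control period).
- read_camera(name): name is "scene" or "side" or "wrist"; returns (picture, depth): 420x560x3 uint8, blue, green, red; 420x560 float32, mm along the optical axis (not along the pixel's ray), 0 where there is no reading.
- camera_info(name): a dict with "mtx" (3x3 intrinsics, pixels), "R" (3x3) and "t" (3): a world point X has camera coordinates R X + t. Camera axes: x right, y down, z forward; pixel columns grow to the right and rows downward; lengths in mm; the calibration is good to about 2 mm. A picture is of the moment at which its call begins: read the wrist's pose just before it. camera_info takes no time and is no camera call; for the wrist camera it gives the pose at the moment of the call.
- finish_job(): hands the job in; it is judged then, once.
The state is a dict: "clock": time; "joint_positions": joint angles; "joint_velocities": joint speeds; "joint_torque": joint torques, N m; "tcp_pos": TCP position; "tcp_rot": TCP orientation; "contact_force": force on the tool from outside, world axes, zero at the start; "wrist_torque": the same for the moment, N m; "finger_gap": finger opening in mm; "finger_force": force on a finger pad.
Only numpy, scipy, OpenCV 4.12 (cv2) and the standard library are available. Lean on these libraries where they do the work, as an engineer would, in place of code of your own. Each camera call takes 0.05 s, during which the arm holds its last target. There are 200 camera calls.

## Task

Lock the grey canister into the ratchet hold-down stand so that the wind cannot carry it off: raise the rail by its knob, click by click, until the pawl by itself holds the arm clear above the canister's lid, and let go; slide the canister upright along its bay until it meets the back stop; then press the lever's button to lift the pawl and keep it pressed until the arm has sunk onto the lid, and let go. Be gentle: do not haul the rail against its top stop, do not force the button past the end of its travel or ram the canister, and leave the brush, drain cover and clothespins alone.

Things in the scene. Friction and masses are not known exactly. Their poses are not given: they have to be found in the camera images.
- stand: Ratchet stand of aluminium and steel, screwed to the cement. Origin: on the cement under the axis of the upright rail; z up. The canister's bay runs from the rail towards the stand's -y, the release lever points to its +y. Two cheeks 105 mm high flank the rail (42 mm over their outsides, along x).
- bay_home (a point): Where the centre of the canister's underside must come: in the bay, on the cement, 69 mm from the rail axis; axes as the stand's. The bay is bare cement between two fences 14 mm high, 100 mm apart inside, that run from the back stop 131 mm outwards (-y) past this point. The back stop (plate, 40 mm high) has its face 45 mm inwards (+y) of it.
- rail (a joint): Height of the sliding rail, m. The pawl lets it rise and catches it, sinking, at 0, 0.010, 0.020, ... 0.060; let go between two notches it drops to the lower. Starts in one of the lowest three. The arm clears the lid only at 0.050 and 0.060; hard top stop 0.068. On the lid it reads about 0.043. Weighs 0.5 kg; raising slowly takes 5 to 18 N; sinks damped, at most 40 mm/s.
- lift_knob (a point): Centre of the black knob on top of the rail: an upright cylinder 30 mm in diameter, 34 mm tall (17 mm above and below this point), which moves with the rail, 169 mm above the cement at rail 0. Nothing near it is higher; grip it from above.
- foot (a point): Centre of the underside of the rubber foot (18 mm) under the end of the hold-down arm, 47 mm from the rail axis towards the bay, 52 mm above the cement at rail 0; moves with the rail. The arm is 20 mm wide, reaches 58 mm from the rail axis, its upper face 20 mm above this point.
- lever_end (a point): Upper face of the pawl's lever, right under the button's centre, 90 mm from the rail axis, 33 mm above the cement at rest. The grey button, 24 mm wide, flat, sits above on a screw set anew each time: its top is 18 to 40 mm above this point (unmeasured: feel or look). Press straight down: spring 1.5 N at touch, pawl lets go after 7 to 9 mm at 3 to 8 N, hard end at 10 mm. Over 12 N is forcing it.
- canister: Grey plastic screw-top canister, 0.3 to 0.55 kg, upright and loose on the cement in the outer part of the bay. Body 90 mm in diameter up to 70 mm, ribbed lid 72 mm in diameter from 75 to 95 mm (flat top). Origin: centre of its underside. Push it from its outer side, 25 to 60 mm up; sliding takes 1 to 6 N.
- brush: Wooden scrub brush, 150 x 55 x 40 mm, bristles down; origin: centre of its underside. Leave alone.
- drain_cover: White hard drain cover, disc of 90 mm with a small central knob, 20 mm high; origin: centre of its underside. Leave alone.
- clothespin0: Blue clothespin, 75 x 10 x 13 mm; origin: centre of its underside. Leave alone.
- clothespin1: Blue clothespin, as the other. Leave alone.
There are look-alikes about, which are no part of the job. Leave any green or turquoise look-alike of the canister alone.

How it is judged (in metres and radians):
On the way, in this order (a step that is already met when the one before it is completed fails the run):
1. the rail is held by the pawl at one of its two upper notches (0.050 or 0.060), not touched by the robot (value of joint rail above 0.047 m and contact force between each of the arm, the fingers and rail below 0.3 N), for 0.2 s.
2. the canister stands home against the back stop (within 5 mm), under the arm, which is still held clear above it (value of joint rail above 0.047 m and y of canister in the frame of stand above -0.074 m and angle between canister's own z axis and vertical below 0.06 rad), for 0.2 s.
At the end, for the whole second after the job is handed in: The canister stands upright (within 0.06 rad), at rest, home against the back stop (within 6 mm), and the hold-down arm rests on its lid with more than 1 N (rail between 0.040 and 0.0455) (value of joint rail between 0.04 and 0.0455 m and contact force between rail and canister above 1 N and y of canister in the frame of stand above -0.075 m and angle between canister's own z axis and vertical below 0.06 rad and linear speed of canister below 0.01 m/s); the robot touches nothing.
It fails at once if the rail is hauled against its top stop with more than 25 N (contact force between rail_c7 and stand_c0 above 25 N or contact force between rail_c7 and stand_c1 above 25 N).
It fails at once if the button or its lever is pressed with more than 14 N (contact force between any of the fingers, the arm and pawl above 14 N).
It fails at once if the canister is rammed: the robot presses on it with more than 30 N (contact force between any of the fingers, the arm and canister above 30 N).
It fails at once if the canister is tipped by more than 0.3 rad (angle between canister's own z axis and vertical above 0.3 rad).
It fails at once if a bystander is moved by more than 30 mm (distance of any of brush, drain_cover, clothespin0, clothespin1 from where it was at the start of the episode above 0.03 m).
It also fails if it takes over 67 s, if anything falls off the work surface, if the arm or the gripper's body presses on something with over 40 N, if the wrist force passes 120 N, or if a joint passes its speed limit or range.

## Working session

There is one attempt and no reset: what is moved stays moved. The work goes in short steps, Python scripts to look and compute and a tool call to move; the robot and the scene stay as the last step left them, time stands still between calls to the robot, and variables do not carry over. Pictures are saved under pics/ and viewed, at most 10 in all, crops included, and the job is handed in when it is done.

Besides the shell and the picture viewer there is one more tool, called after "Call:" as name([rows], argument=value, ...), one row to a line, values as JSON. send_rows: Moves the arm, as the interface text tells. Shifts and turns lie within -1 to 1; 1 stands for 0.03 m of shift or 10 degrees of turn. Its arguments: {"type":"object","properties":{"increments":{"type":"array"},"gripper":{"type":"number"},"grip_force":{"type":"number"}},"required":["increments"]}

```bash
mkdir -p pics; cat > h.py <<'E'
from plant import *
import numpy as np, cv2
def snap(n):
    ci=camera_info(n); p,d=read_camera(n)
    np.savez(f'{n}.npz',p=p,d=d,K=ci['mtx'],R=ci['R'],t=ci['t']); return p
def cloud(n):
    z=np.load(f'{n}.npz'); d=z['d']; v,u=np.indices(d.shape)
    r=np.stack([u,v,np.ones_like(u)],-1)@np.linalg.inv(z['K']).T
    X=(r*d[...,None]-np.ravel(z['t']))@z['R']
    X[d==0]=np.nan; return z['p'],X
def proj(n,P):
    z=np.load(f'{n}.npz'); c=z['K']@(z['R']@np.array(P,float)+np.ravel(z['t'])); return c[:2]/c[2]
E
python3 - <<'E'
from h import *
a=snap('scene');b=snap('side');s=observe()
cv2.imwrite('pics/a.png',a);cv2.imwrite('pics/b.png',b)
print(s['clock'],s['tcp_pos'],s['tcp_rot'],s['contact_force'])
E
```

```text
0.1 [192.73592426 594.02963078 229.99199089] [-3.14023212e+00 -2.29824700e-06  2.82783177e+00] [-0.1457931  -0.58176289 -0.36718471]
```

View pics/a.png

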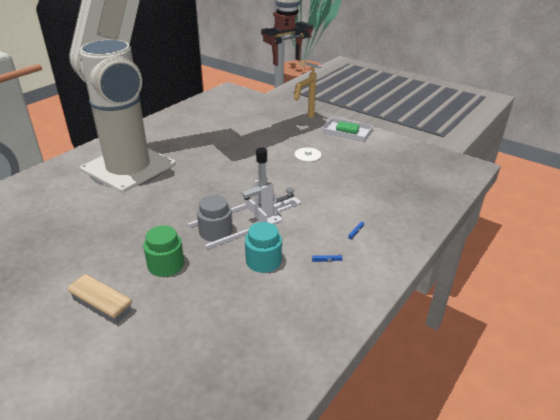

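View pics/b.png

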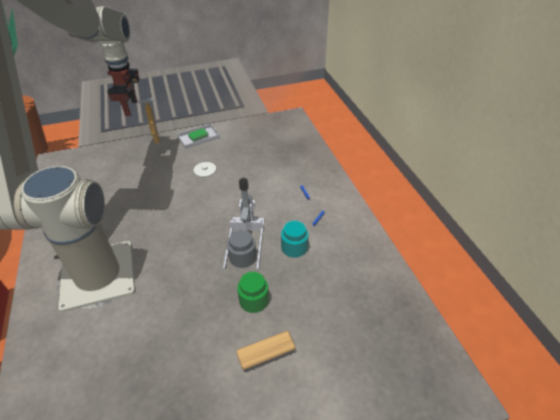

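Scene view: the knob is at (262,155), the grey canister at (214,217) and the button near (290,191). Possible mix-ups for the canister are turquoise (264,246) and green (164,250); grey is the only one in the bay. The side view agrees: knob (243,184), grey canister (241,248).

```bash
python3 - <<'E'
from h import *
p,X=cloud('scene')
cv2.imwrite('pics/c.png',cv2.resize(p[140:260,180:320],None,fx=5,fy=5,interpolation=cv2.INTER_CUBIC))
for n,boxes in {'scene':[('knob',145,165,252,272,120),('lid',195,240,195,235,85),('can',195,245,190,240,30),('but',183,202,280,300,40),('end',198,212,285,302,10)],'side':[('knob',175,195,234,254,120),('lid',225,255,225,258,85),('can',225,270,225,258,30)]}.items():
    p,X=cloud(n)
    for k,a,b,c,d,z in boxes:
        Y=X[a:b,c:d].reshape(-1,3); Y=Y[Y[:,2]>z]
        print(n,k,len(Y),np.nanmedian(Y,0).round(),np.nanmin(Y,0).round(),np.nanmax(Y,0).round())
p,X=cloud('scene')
for v in range(184,216,3): print(v,[tuple(X[v,u].round().astype(int)) for u in range(274,302,4)])
E
```

```text
scene knob 188 [512.  54. 192.] [493.  44. 161.] [521.  74. 207.]
scene lid 422 [460. -79.  93.] [ 418. -113.   85.] [493. -41.  97.]
scene can 1096 [474. -93.  70.] [ 417. -123.   30.] [502. -33.  97.]
scene but 42 [538. 144.  51.] [525. 133.  46.] [551. 157.  55.]
scene end 8 [538. 131.  27.] [529. 123.  10.] [541. 145.  33.]
side knob 139 [502.  55. 193.] [489.  46. 150.] [518.  81. 210.]
side lid 356 [452. -78.  95.] [ 417. -112.   85.] [489. -38. 102.]
side can 760 [450. -96.  80.] [ 408. -123.   30.] [497. -38. 102.]
184 [(np.int64(438), np.int64(203), np.int64(-1)), (np.int64(446), np.int64(212), np.int64(-2)), (np.int64(454), np.int64(222), np.int64(-4)), (np.int64(467), np.int64(225), np.int64(-1)), (np.int64(474), np.int64(236), np.int64(-4)), (np.int64(486), np.int64(240), np.int64(-1)), (np.int64(493), np.int64(251), np.int64(-3))]
187 [(np.int64(445), np.int64(192), np.int64(-3)), (np.int64(458), np.int64(195), np.int64(0)), (np.int64(463), np.int64(209), np.int64(-5)), (np.int64(477), np.int64(210), np.int64(0)), (np.int64(530), np.int64(157), np.int64(49)), (np.int64(4
[... 2287 characters left out ...]
nt64(-3)), (np.int64(568), np.int64(146), np.int64(-1))]
211 [(np.int64(528), np.int64(86), np.int64(5)), (np.int64(534), np.int64(97), np.int64(1)), (np.int64(541), np.int64(105), np.int64(-1)), (np.int64(550), np.int64(112), np.int64(-1)), (np.int64(558), np.int64(121), np.int64(-2)), (np.int64(567), np.int64(127), np.int64(-2)), (np.int64(574), np.int64(137), np.int64(-4))]
214 [(np.int64(538), np.int64(73), np.int64(7)), (np.int64(541), np.int64(87), np.int64(0)), (np.int64(551), np.int64(92), np.int64(1)), (np.int64(558), np.int64(101), np.int64(-1)), (np.int64(567), np.int64(109), np.int64(-1)), (np.int64(574), np.int64(118), np.int64(-4)), (np.int64(584), np.int64(123), np.int64(-2))]
```

View pics/c.png

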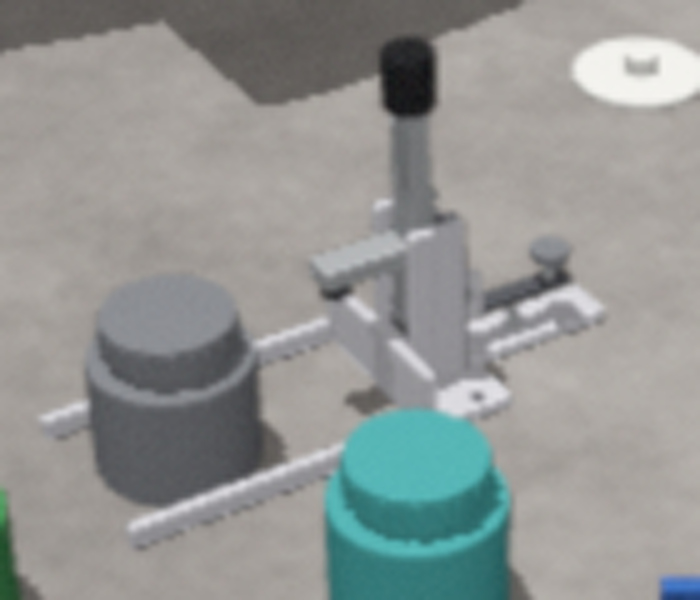

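The crop shows the grey canister between the fences, with the black knob and the grey button on its screw. The stand's +y axis points about 69° in the world frame (knob (506,59), button (538,143), canister (454,-77)). The spacing of 89 mm and 146 mm fits the description. Next I move above the knob and turn the tool so that its x axis lies along stand +y.

Call:
send_rows([
  {"tx": -0.5, "ty": -0.43, "tz": -0.3},
  {"tx": -0.96, "ty": -0.86, "tz": -0.4},
  {"tx": -0.96, "ty": -0.86, "tz": -0.4},
  {"tx": -0.96, "ty": -0.86, "tz": -0.4},
  {"tx": -0.96, "ty": -0.86, "tz": -0.4},
  {"tx": -0.96, "ty": -0.86, "tz": -0.4},
  {"tx": -0.96, "ty": -0.86, "tz": -0.4},
  {"tx": -0.96, "ty": -0.86, "tz": -0.3},
  {"tx": -0.96, "ty": -0.86},
  {"tx": -0.96, "ty": -0.86},
  {"tx": -0.96, "ty": -0.86},
  {"tx": -0.96, "ty": -0.86},
], gripper=80)

```text
invalid input at $.increments[0]: expected keys tx, ty, tz, twist
```

Call:
send_rows([
  {"tx": -0.96, "ty": -0.86},
  {"tx": -0.96, "ty": -0.86},
  {"tx": -0.96, "ty": -0.86},
  {"tx": -0.96, "ty": -0.86},
  {"tx": -0.5, "ty": -0.4, "twist": 0.5},
  {"twist": 1},
  {"twist": 1},
  {"twist": 1},
  {"twist": 1},
  {"twist": 1},
  {"twist": 1},
  {"twist": 1},
])

```text
invalid input at $.increments[0]: expected keys tx, ty, tz, twist
```

Call:
send_rows([
  {"twist": 1},
  {"twist": 0.8},
  {},
])

```text
invalid input at $.increments[0]: expected keys tx, ty, tz, twist
```

```bash
python3 - <<'E'
from h import *
s=observe()
print(s['clock'],s['tcp_pos'],s['tcp_rot'],s['contact_force'],s['joint_positions'])
cv2.imwrite('pics/d.png',snap('wrist'))
p,X=cloud('wrist')
b,g,r=[p[...,i].astype(int) for i in range(3)]
for lo,hi in [(180,240),(93,110),(45,80),(30,40)]:
    m=(X[...,2]>lo)&(X[...,2]<hi)&(abs(X[...,0]-500)<90)&(X[...,1]>-150)&(X[...,1]<190)
    n,l,st,c=cv2.connectedComponentsWithStats(m.astype(np.uint8))
    for i in range(1,n):
        if st[i,4]>150:
            Y=X[l==i]; print(lo,st[i,4],c[i].round(),np.median(Y,0).round(1),Y.min(0).round(),Y.max(0).round())
E
```

```text
0.1 [192.73592426 594.02963078 229.99199089] [-3.14023212e+00 -2.29824700e-06  2.82783177e+00] [-0.1457931  -0.58176289 -0.36718471] [ 1.23801282e+00  4.23754442e-01  1.63059745e+00 -2.66163915e-05
  1.08860110e+00 -1.90102657e-02]
```

View pics/d.png

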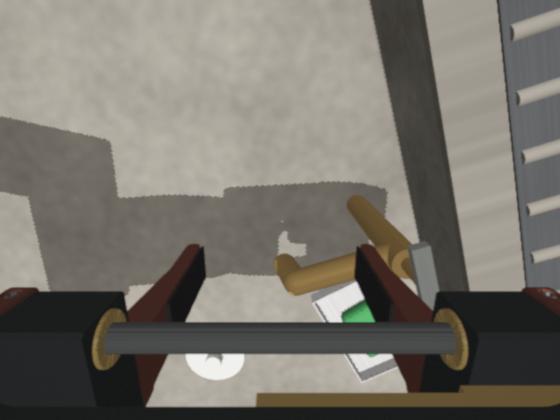

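The wrist picture is still from the start pose, because every row needs all four keys. The tap is at (380,260) and the drain cover at (215,350), so image up is tool +x and image right is tool +y. I'll resend, stopping behind the knob so the camera looks along stand +y.

Call:
send_rows([
  {"tx": -0.4, "ty": -0.5, "tz": -0.4, "twist": 0},
  {"tx": -0.76, "ty": -0.94, "tz": -0.5, "twist": 0},
  {"tx": -0.76, "ty": -0.94, "tz": -0.5, "twist": 0},
  {"tx": -0.76, "ty": -0.94, "tz": -0.5, "twist": 0},
  {"tx": -0.76, "ty": -0.94, "tz": -0.5, "twist": 0},
  {"tx": -0.76, "ty": -0.94, "tz": -0.5, "twist": 0},
  {"tx": -0.76, "ty": -0.94, "tz": -0.4, "twist": 0},
  {"tx": -0.76, "ty": -0.94, "tz": 0, "twist": 0},
  {"tx": -0.76, "ty": -0.94, "tz": 0, "twist": 0},
  {"tx": -0.76, "ty": -0.94, "tz": 0, "twist": 0},
  {"tx": -0.76, "ty": -0.94, "tz": 0, "twist": 0},
  {"tx": -0.76, "ty": -0.94, "tz": 0, "twist": 0},
], gripper=80)

```text
clock: 1.65
tcp_pos: [342.2, 202.0, 330.2]
tcp_rot: [3.141, 0.001, 2.828]
contact_force: [0.6, -0.0, -0.4]
finger_gap: 70.5
finger_force: 0.0
```

Call:
send_rows([
  {"tx": -0.76, "ty": -0.94, "tz": 0, "twist": 0},
  {"tx": -0.76, "ty": -0.94, "tz": 0, "twist": 0},
  {"tx": -0.76, "ty": -0.94, "tz": 0, "twist": 0},
  {"tx": -0.76, "ty": -0.94, "tz": 0, "twist": 0},
  {"tx": -0.76, "ty": -0.94, "tz": 0, "twist": 0},
  {"tx": -0.76, "ty": -0.94, "tz": 0, "twist": 0},
  {"tx": -0.76, "ty": -0.94, "tz": 0, "twist": 0},
  {"tx": -0.76, "ty": -0.94, "tz": 0, "twist": 0.5},
  {"tx": 0, "ty": 0, "tz": 0, "twist": 1},
  {"tx": 0, "ty": 0, "tz": 0, "twist": 1},
  {"tx": 0, "ty": 0, "tz": 0, "twist": 1},
  {"tx": 0, "ty": 0, "tz": 0, "twist": 1},
])

```text
clock: 3.15
tcp_pos: [445.3, -67.3, 330.2]
tcp_rot: [3.141, 0.0, 2.036]
contact_force: [-0.1, -0.1, 0.9]
finger_gap: 70.5
finger_force: 0.0
```

Call:
send_rows([
  {"tx": 0, "ty": 0, "tz": 0, "twist": 1},
  {"tx": 0, "ty": 0, "tz": 0, "twist": 1},
  {"tx": 0, "ty": 0, "tz": 0, "twist": 1},
  {"tx": 0, "ty": 0, "tz": 0, "twist": 1},
  {"tx": 0, "ty": 0, "tz": 0, "twist": 0.8},
  {"tx": 0, "ty": 0, "tz": 0, "twist": 0},
  {"tx": 0, "ty": 0, "tz": 0, "twist": 0},
])

```text
clock: 4.03
tcp_pos: [445.9, -67.1, 330.0]
tcp_rot: [3.141, -0.0, 1.207]
contact_force: [1.1, -0.2, -0.9]
finger_gap: 70.8
finger_force: 0.0
```

```bash
cat > m.py <<'E'
from h import *
import sys
s=observe()
print(s['clock'],s['tcp_pos'],s['tcp_rot'],s['contact_force'],s['joint_positions'])
cv2.imwrite(f'pics/{sys.argv[1]}.png',snap('wrist'))
p,X=cloud('wrist')
for lo,hi in [(165,280),(93,110),(45,80),(29,40)]:
    m=(X[...,2]>lo)&(X[...,2]<hi)&(abs(X[...,0]-500)<90)&(X[...,1]>-150)&(X[...,1]<190)
    n,l,st,c=cv2.connectedComponentsWithStats(m.astype(np.uint8))
    for i in range(1,n):
        if st[i,4]>150:
            Y=X[l==i]; print(lo,st[i,4],c[i].round(),np.median(Y,0).round(1),Y.min(0).round(),Y.max(0).round())
E
python3 m.py e
```

```text
4.025 [445.87898969 -67.09684401 329.99630477] [ 3.14116718e+00 -1.65066327e-06  1.20702917e+00] [ 1.10049808 -0.16172244 -0.94141841] [-1.75704114e-01  4.28084099e-02  1.88797400e+00 -8.32743752e-05
  1.21039196e+00  1.88092392e-01]
165 1296 [290.  40.] [503.6  61.3 206.3] [490.  48. 175.] [520.  78. 209.]
93 188 [271.  57.] [488.5  71.  105.4] [481.  57.  94.] [496.  90. 107.]
93 2310 [287. 183.] [453.8 -71.4  95.7] [ 418. -108.   93.] [489. -37.  99.]
45 308 [380. 152.] [585.6 -82.5  67.9] [ 582. -110.   45.] [590. -61.  73.]
45 879 [285. 167.] [462.1 -47.   70.5] [ 410. -117.   46.] [498. -28.  80.]
29 205 [286.   9.] [529.  129.1  33.8] [519. 118.  31.] [539. 140.  36.]
```

View pics/e.png

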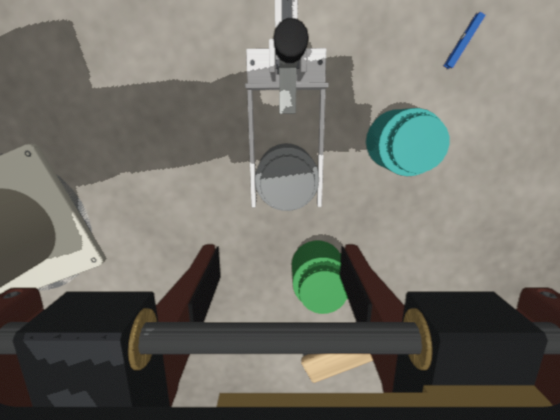

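The wrist view shows the knob at (291,40), the stand fences vertical at columns 252 and 322, and the canister lid at (287,183). Green is behind at (320,275) and turquoise at (408,142). The yaw is matched.

```bash
python3 - <<'E'
from h import *
p,X=cloud('wrist')
T=np.array([445.9,-67.1]);a=1.207
ex=np.array([np.cos(a),np.sin(a)]);ey=np.array([np.sin(a),-np.cos(a)])
L=np.stack([(X[...,:2]-T)@ex,(X[...,:2]-T)@ey,X[...,2]],-1)
def rep(k,m):
    Y=L[m]; print(k,m.sum(),np.percentile(Y,2,0).round(1),np.percentile(Y,98,0).round(1))
v,u=np.indices(X.shape[:2]); z=X[...,2]
rep('knobtop',(z>203)&(v<70)&(abs(u-290)<30))
rep('lid',(z>93)&(z<100)&(abs(u-287)<40)&(v>140)&(v<220))
rep('fenceL',(z>9)&(z<20)&(abs(u-251)<8)&(v>100)&(v<215))
rep('fenceR',(z>9)&(z<20)&(abs(u-322)<8)&(v>100)&(v<215))
rep('stop',(z>35)&(z<45)&(v>75)&(v<95)&(abs(u-287)<45))
b,g,r=[p[...,i].astype(int) for i in range(3)]
rep('green',(z>20)&(g>r+30)&(g>b+25)&(abs(u-320)<40)&(v>220))
for n in('scene','side'):
    q,W=cloud(n); w=np.stack([(W[...,:2]-T)@ex,(W[...,:2]-T)@ey,W[...,2]],-1)
    g2=q.astype(int); m=(g2[...,1]>g2[...,2]+30)&(g2[...,1]>g2[...,0]+25)&(w[...,2]>20)&(abs(w[...,0])<300)&(abs(w[...,1])<200)
    Y=w[m];print(n,'green',m.sum(),np.percentile(Y,2,0).round(),np.percentile(Y,98,0).round())
    if n=='scene':
        m=np.zeros_like(m);m[184:195,283:297]=1;m&=(w[...,2]>44);Y=w[m];print('button',m.sum(),np.median(Y,0).round(1),np.percentile(Y,[3,97],axis=0).round(1))
E
```

```text
knobtop 1134 [129.1  -4.7 204. ] [155.2  21.4 208.2]
lid 2310 [-34.1 -23.1  93.9] [29.5 40.8 97.3]
fenceL 442 [-52.8 -46.8  10.3] [ 99.7 -40.7  16.5]
fenceR 444 [-52.9  58.7  10.2] [100.9  65.   16.4]
stop 338 [118.9 -45.7  37.4] [129.4  62.3  42.7]
green 2980 [-193.3   22.8   25.1] [-119.3   90.5   97.2]
scene green 1445 [-209.   38.   23.] [-132.  111.   96.]
button 42 [230.1  11.2  50.8] [[220.   -0.5  46.1]
 [240.3  20.5  53.9]]
side green 946 [-209.   24.   24.] [-135.  103.   98.]
```

Tool-frame offsets: knob (+142.5,+8.7), canister (-2,+9), back stop face +119, button (+230,+10). These fit the drawing (stop to axis 24 mm, axis to button 88 mm). The knob top is at z 207, so the rail is at 0.020.

Call:
send_rows([
  {"tx": 0.5, "ty": 0.29, "tz": 0, "twist": 0},
  {"tx": 1, "ty": 0, "tz": 0, "twist": 0},
  {"tx": 1, "ty": 0, "tz": 0, "twist": 0},
  {"tx": 1, "ty": 0, "tz": 0, "twist": 0},
  {"tx": 0.8, "ty": 0, "tz": 0.3, "twist": 0},
  {"tx": 0.45, "ty": 0, "tz": 0.6, "twist": 0},
  {"tx": 0, "ty": 0, "tz": 0.9, "twist": 0},
  {"tx": 0, "ty": 0, "tz": 0.9, "twist": 0},
  {"tx": 0, "ty": 0, "tz": 0.9, "twist": 0},
  {"tx": 0, "ty": 0, "tz": 0.8, "twist": 0},
  {"tx": 0, "ty": 0, "tz": 0.47, "twist": 0},
  {"tx": 0, "ty": 0, "tz": 0, "twist": 0},
])

```text
clock: 5.58
tcp_pos: [504.8, 63.1, 182.4]
tcp_rot: [-3.139, 0.001, 1.205]
contact_force: [-0.5, 0.2, 0.3]
finger_gap: 70.4
finger_force: 0.0
```

Call:
send_rows([
  {"tx": 0, "ty": 0, "tz": 0, "twist": 0},
  {"tx": 0, "ty": 0, "tz": 0, "twist": 0},
  {"tx": 0, "ty": 0, "tz": 0, "twist": 0},
  {"tx": 0, "ty": 0, "tz": 0, "twist": 0},
  {"tx": 0, "ty": 0, "tz": 0, "twist": 0},
  {"tx": 0, "ty": 0, "tz": 0, "twist": 0},
], gripper=20, grip_force=35)

```text
clock: 6.32
tcp_pos: [505.1, 63.2, 183.8]
tcp_rot: [-3.141, -0.0, 1.205]
contact_force: [-3.8, 2.7, 4.8]
finger_gap: 29.2
finger_force: 35.0
```

Call:
send_rows([
  {"tx": 0, "ty": 0, "tz": -0.1, "twist": 0},
  {"tx": 0, "ty": 0, "tz": -0.1, "twist": 0},
  {"tx": 0, "ty": 0, "tz": -0.1, "twist": 0},
  {"tx": 0, "ty": 0, "tz": -0.1, "twist": 0},
  {"tx": 0, "ty": 0, "tz": -0.1, "twist": 0},
  {"tx": 0, "ty": 0, "tz": -0.1, "twist": 0},
  {"tx": 0, "ty": 0, "tz": -0.1, "twist": 0},
  {"tx": 0, "ty": 0, "tz": 0, "twist": 0},
])

```text
clock: 7.32
tcp_pos: [505.2, 63.2, 205.2]
tcp_rot: [-3.141, -0.0, 1.205]
contact_force: [-3.1, 3.7, -5.1]
finger_gap: 29.3
finger_force: 35.0
```

Call:
send_rows([
  {"tx": 0, "ty": 0, "tz": -0.1, "twist": 0},
  {"tx": 0, "ty": 0, "tz": -0.1, "twist": 0},
  {"tx": 0, "ty": 0, "tz": -0.1, "twist": 0},
  {"tx": 0, "ty": 0, "tz": -0.1, "twist": 0},
  {"tx": 0, "ty": 0, "tz": -0.1, "twist": 0},
  {"tx": 0, "ty": 0, "tz": 0, "twist": 0},
])

```text
clock: 8.07
tcp_pos: [505.1, 63.2, 219.9]
tcp_rot: [-3.141, 0.0, 1.205]
contact_force: [-2.1, 5.4, -8.2]
finger_gap: 29.8
finger_force: 35.0
```

```bash
python3 - <<'E'
from h import *
snap('scene')
p,X=cloud('scene')
s=observe();print(s['tcp_pos'],s['contact_force'],s['finger_gap'])
z=X[...,2]
u0,v0=proj('scene',[478,-8,122]) ; print(u0,v0)  # arm upper face if rail 0.05
# arm face: points near arm area
ex=np.array([np.cos(1.207),np.sin(1.207)]);ey=np.array([ex[1],-ex[0]])
d=X[...,:2]-[504.8,63.1]; a=d@ex; b=d@ey
m=(a>-58)&(a<-18)&(abs(b)<12)&(z>60)&(z<160); print('arm',m.sum(),np.percentile(z[m],[5,50,75,95]).round(1))
E
```

```text
[505.12528023  63.19909415 219.91474705] [-2.71364017  3.10441971 -8.03876186] 29.499797194275175
236.68138293130139 184.40060416798022
arm 107 [107.9 124.8 126.8 128.1]
```

The rail is at about 0.056 (arm face z 128). I release, rise clear and go behind the canister.

Call:
send_rows([
  {"tx": 0, "ty": 0, "tz": 0, "twist": 0},
  {"tx": 0, "ty": 0, "tz": 0, "twist": 0},
  {"tx": 0, "ty": 0, "tz": 0, "twist": 0},
  {"tx": 0, "ty": 0, "tz": 0, "twist": 0},
  {"tx": 0, "ty": 0, "tz": 0, "twist": 0},
  {"tx": 0, "ty": 0, "tz": -0.3, "twist": 0},
  {"tx": 0, "ty": 0, "tz": -0.6, "twist": 0},
  {"tx": 0, "ty": 0, "tz": -0.9, "twist": 0},
  {"tx": 0, "ty": 0, "tz": -0.5, "twist": 0},
  {"tx": 0, "ty": 0, "tz": 0, "twist": 0},
], gripper=80)

```text
clock: 9.38
tcp_pos: [506.1, 63.2, 289.8]
tcp_rot: [3.139, -0.001, 1.205]
contact_force: [0.4, 0.3, -0.2]
finger_gap: 70.0
finger_force: 0.0
```

```bash
python3 - <<'E'
from h import *
snap('scene')
p,X=cloud('scene')
s=observe();print(s['clock'],s['tcp_pos'],s['contact_force'],s['finger_gap'])
z=X[...,2]
ex=np.array([np.cos(1.207),np.sin(1.207)]);ey=np.array([ex[1],-ex[0]])
d=X[...,:2]-[504.8,63.1]; a=d@ex; b=d@ey
m=(a>-58)&(a<-18)&(abs(b)<12)&(z>60)&(z<160); print('arm',m.sum(),np.percentile(z[m],[5,50,75,95]).round(1))
m=(abs(a-88)<14)&(abs(b)<14)&(z>44)&(z<85); Y=np.stack([a,b,z],-1)[m]; print('button',len(Y),Y.mean(0),np.percentile(Y,[3,97],axis=0))
E
```

```text
9.425 [505.49507945  63.0925332  288.70572857] [-0.30667431 -0.21644869 -0.36811023] 70.16890859078536
arm 101 [101.7 119.6 120.8 122.5]
button 43 [87.34266644  2.42946738 50.55881442] [[77.70259096 -8.67232308 46.75422325]
 [97.74637962 12.95489091 53.31594956]]
```

The pawl holds the rail at 0.050 (arm face 122). Next I move behind the canister, with the fingers about 40 mm apart.

Call:
send_rows([
  {"tx": -0.5, "ty": 0, "tz": 0, "twist": 0},
  {"tx": -1, "ty": 0, "tz": 0, "twist": 0},
  {"tx": -1, "ty": 0, "tz": 0, "twist": 0},
  {"tx": -1, "ty": 0, "tz": 0, "twist": 0},
  {"tx": -1, "ty": 0, "tz": 0, "twist": 0},
  {"tx": -1, "ty": 0, "tz": 0, "twist": 0},
  {"tx": -1, "ty": 0, "tz": 0, "twist": 0},
  {"tx": -0.5, "ty": 0, "tz": 0.3, "twist": 0},
  {"tx": 0, "ty": 0, "tz": 0.7, "twist": 0},
  {"tx": 0, "ty": 0, "tz": 1, "twist": 0},
  {"tx": 0, "ty": 0, "tz": 1, "twist": 0},
  {"tx": 0, "ty": 0, "tz": 1, "twist": 0},
], gripper=45)

```text
clock: 10.92
tcp_pos: [429.5, -132.8, 166.8]
tcp_rot: [-3.14, -0.0, 1.205]
contact_force: [0.5, 0.1, 0.2]
finger_gap: 39.8
finger_force: 0.0
```

Call:
send_rows([
  {"tx": 0, "ty": 0, "tz": 1, "twist": 0},
  {"tx": 0, "ty": 0, "tz": 1, "twist": 0},
  {"tx": 0, "ty": 0, "tz": 1, "twist": 0},
  {"tx": 0, "ty": 0, "tz": 0.7, "twist": 0},
  {"tx": 0, "ty": 0, "tz": 0.4, "twist": 0},
  {"tx": 0, "ty": 0, "tz": 0.2, "twist": 0},
  {"tx": 0, "ty": 0, "tz": 0.2, "twist": 0},
  {"tx": 0, "ty": 0, "tz": 0.3, "twist": 0},
  {"tx": 0, "ty": 0, "tz": 0, "twist": 0},
])

```text
clock: 12.05
tcp_pos: [430.1, -132.9, 24.2]
tcp_rot: [-3.141, 0.0, 1.205]
contact_force: [-0.1, -0.3, -0.2]
finger_gap: 39.2
finger_force: 0.0
```

Call:
send_rows([
  {"tx": 0, "ty": 0, "tz": -0.5, "twist": 0},
  {"tx": 0, "ty": 0, "tz": -0.4, "twist": 0},
  {"tx": 0.2, "ty": 0, "tz": 0, "twist": 0},
  {"tx": 0.15, "ty": 0, "tz": 0, "twist": 0},
  {"tx": 0.15, "ty": 0, "tz": 0, "twist": 0},
  {"tx": 0.15, "ty": 0, "tz": 0, "twist": 0},
  {"tx": 0.15, "ty": 0, "tz": 0, "twist": 0},
  {"tx": 0.15, "ty": 0, "tz": 0, "twist": 0},
])

```text
clock: 13.05
tcp_pos: [440.4, -106.2, 51.5]
tcp_rot: [-3.141, 0.0, 1.205]
contact_force: [-1.3, -3.7, 1.3]
finger_gap: 39.7
finger_force: 1.6
```

Call:
send_rows([
  {"tx": 0.15, "ty": 0, "tz": 0, "twist": 0},
  {"tx": 0.15, "ty": 0, "tz": 0, "twist": 0},
  {"tx": 0.15, "ty": 0, "tz": 0, "twist": 0},
  {"tx": 0.15, "ty": 0, "tz": 0, "twist": 0},
  {"tx": 0.15, "ty": 0, "tz": 0, "twist": 0},
  {"tx": 0.15, "ty": 0, "tz": 0, "twist": 0},
  {"tx": 0.15, "ty": 0, "tz": 0, "twist": 0},
  {"tx": 0.15, "ty": 0, "tz": 0, "twist": 0},
])

```text
clock: 14.05
tcp_pos: [453.4, -72.5, 51.6]
tcp_rot: [-3.141, -0.0, 1.205]
contact_force: [-0.8, -2.8, 1.0]
finger_gap: 39.4
finger_force: 1.1
```

Call:
send_rows([
  {"tx": 0.15, "ty": 0, "tz": 0, "twist": 0},
  {"tx": 0.15, "ty": 0, "tz": 0, "twist": 0},
  {"tx": 0.1, "ty": 0, "tz": 0, "twist": 0},
  {"tx": 0.1, "ty": 0, "tz": 0, "twist": 0},
  {"tx": 0.07, "ty": 0, "tz": 0, "twist": 0},
  {"tx": 0.05, "ty": 0, "tz": 0, "twist": 0},
])

```text
clock: 14.8
tcp_pos: [460.0, -55.3, 51.6]
tcp_rot: [-3.142, 0.0, 1.205]
contact_force: [-0.7, -1.6, 0.5]
finger_gap: 39.3
finger_force: 1.1
```

Call:
send_rows([
  {"tx": 0.05, "ty": 0, "tz": 0, "twist": 0},
  {"tx": 0.05, "ty": 0, "tz": 0, "twist": 0},
])

```text
clock: 15.05
tcp_pos: [461.1, -52.6, 51.6]
tcp_rot: [3.142, 0.0, 1.205]
contact_force: [-1.1, -2.5, 0.3]
finger_gap: 39.9
finger_force: 1.1
```

```bash
cat > c.py <<'E'
from h import *
snap('scene');snap('side')
s=observe();print(s['clock'],s['tcp_pos'],s['contact_force'],s['finger_gap'])
ex=np.array([np.cos(1.207),np.sin(1.207)]);ey=np.array([ex[1],-ex[0]])
for n in('scene','side'):
    p,X=cloud(n);z=X[...,2]
    d=X[...,:2]-[445.9,-67.1]; a=d@ex; b=d@ey
    Y=np.stack([a,b,z],-1)
    m=(z>88)&(z<97)&(abs(b-9)<40)&(a>-40)&(a<120);print(n,'lid',m.sum(),np.percentile(Y[m],[2,98],axis=0).round(1))
    m=(a>84)&(a<124)&(abs(b-9)<12)&(z>98)&(z<160); print('arm',m.sum(),np.percentile(z[m],[5,50,75,95]).round(1))
E
python3 c.py
```

```text
15.15 [461.17597998 -52.48444989  51.57566652] [-0.90993932 -1.07141854 -0.42322885] 39.47114650062306
scene lid 45 [[  6.4   5.9  88.2]
 [102.7  46.2  95.6]]
arm 100 [104.8 119.1 120.9 122.2]
side lid 44 [[  5.4 -21.8  88.5]
 [ 52.8  37.9  96.8]]
arm 1 [121.4 121.4 121.4 121.4]
```

Call:
send_rows([
  {"tx": 0.05, "ty": 0, "tz": 0, "twist": 0},
  {"tx": 0.05, "ty": 0, "tz": 0, "twist": 0},
])

```text
clock: 15.4
tcp_pos: [462.2, -49.7, 51.6]
tcp_rot: [-3.142, 0.0, 1.205]
contact_force: [-1.1, -2.5, -0.2]
finger_gap: 39.6
finger_force: 1.1
```

Call:
send_rows([
  {"tx": 0.04, "ty": 0, "tz": 0, "twist": 0},
  {"tx": 0.03, "ty": 0, "tz": 0, "twist": 0},
])

```text
clock: 15.65
tcp_pos: [462.8, -48.2, 51.6]
tcp_rot: [-3.141, 0.001, 1.205]
contact_force: [-2.9, -10.0, 2.4]
finger_gap: 39.6
finger_force: 4.7
```

Call:
send_rows([
  {"tx": 0.03, "ty": 0, "tz": 0, "twist": 0},
  {"tx": 0.03, "ty": 0, "tz": 0, "twist": 0},
])

```text
clock: 15.9
tcp_pos: [462.8, -47.8, 51.7]
tcp_rot: [-3.141, 0.003, 1.206]
contact_force: [-7.1, -22.4, 6.2]
finger_gap: 39.5
finger_force: 9.9
```

The force rose to 23 N at the stop, so the canister is home. I back off, close the fingers and rise.

Call:
send_rows([
  {"tx": -0.2, "ty": 0, "tz": 0, "twist": 0},
  {"tx": -0.4, "ty": 0, "tz": 0, "twist": 0},
  {"tx": -0.5, "ty": 0, "tz": -0.2, "twist": 0},
  {"tx": 0, "ty": 0, "tz": -0.6, "twist": 0},
  {"tx": 0, "ty": 0, "tz": -1, "twist": 0},
  {"tx": 0, "ty": 0, "tz": -1, "twist": 0},
  {"tx": 0, "ty": 0, "tz": -1, "twist": 0},
  {"tx": 0, "ty": 0, "tz": -1, "twist": 0},
  {"tx": 0, "ty": 0, "tz": -1, "twist": 0},
  {"tx": 0, "ty": 0, "tz": -1, "twist": 0},
  {"tx": 0, "ty": 0, "tz": -0.7, "twist": 0},
  {"tx": 0, "ty": 0, "tz": -0.3, "twist": 0},
])

```text
clock: 17.4
tcp_pos: [451.9, -77.5, 287.0]
tcp_rot: [3.139, -0.0, 1.204]
contact_force: [0.2, 0.3, -0.0]
finger_gap: 39.6
finger_force: 0.0
```

```bash
python3 c.py; python3 m.py f
```

```text
17.5 [451.87208379 -77.36624794 286.25909104] [ 0.31973916  0.0549138  -0.65574565] 40.06510224654775
scene lid 344 [[ 38.8 -20.2  89.4]
 [102.4  45.   96.1]]
arm 119 [102.4 118.2 120.7 122.3]
side lid 227 [[ 37.1 -22.7  89.2]
 [102.1  42.6  96.9]]
arm 74 [103.6 120.8 123.4 126.2]
17.5 [451.87208379 -77.36624794 286.25909104] [ 3.14010753e+00 -3.11416032e-04  1.20431164e+00] [ 0.31973916  0.0549138  -0.65574565] [-1.95564397e-01  1.02627466e-01  1.92796881e+00  6.06095802e-05
  1.10947992e+00  1.70893587e-01]
165 1349 [278.  15.] [500.8  53.4 234.8] [490.  48. 165.] [517.  66. 239.]
93 243 [260.  40.] [488.8  72.1 105.6] [481.  57.  94.] [496.  89. 108.]
93 226 [297.  40.] [521.9  58.6 105.7] [515.  44.  95.] [531.  76. 108.]
93 3054 [279. 119.] [477.   -4.2  95.7] [445. -37.  93.] [516.  35.  99.]
45 1093 [279. 118.] [475.3  -4.3  70.6] [436. -46.  66.] [525.  43.  73.]
45 389 [384. 149.] [585.6 -82.3  68. ] [ 582. -110.   45.] [590. -60.  73.]
```

View pics/f.png

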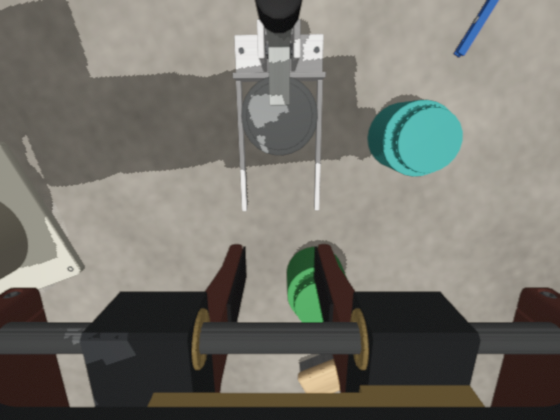

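The canister is against the stop (centre at 73.6 along the bay, home 74), with the arm clear above at 122. In the picture the lid is at (279,118) and the stop at row 75. Now to the button with the fingers shut.

Call:
send_rows([
  {"tx": 0.5, "ty": 0, "tz": 0, "twist": 0},
  {"tx": 1, "ty": 0, "tz": 0, "twist": 0},
  {"tx": 1, "ty": 0, "tz": 0, "twist": 0},
  {"tx": 1, "ty": 0, "tz": 0, "twist": 0},
  {"tx": 1, "ty": 0, "tz": 0, "twist": 0},
  {"tx": 1, "ty": 0, "tz": 0, "twist": 0},
  {"tx": 1, "ty": 0, "tz": 0, "twist": 0},
  {"tx": 1, "ty": 0, "tz": 0, "twist": 0},
  {"tx": 0.47, "ty": 0, "tz": 0, "twist": 0},
  {"tx": 0, "ty": 0, "tz": 0, "twist": 0},
  {"tx": 0, "ty": 0, "tz": 0, "twist": 0},
], gripper=0, grip_force=10)

```text
clock: 18.92
tcp_pos: [536.9, 145.7, 285.2]
tcp_rot: [-3.141, 0.001, 1.204]
contact_force: [-0.5, -1.3, 0.0]
finger_gap: 0.7
finger_force: 0.0
```

Call:
send_rows([
  {"tx": 0, "ty": 0, "tz": 0.5, "twist": 0},
  {"tx": 0, "ty": 0, "tz": 1, "twist": 0},
  {"tx": 0, "ty": 0, "tz": 1, "twist": 0},
  {"tx": 0, "ty": 0, "tz": 1, "twist": 0},
  {"tx": 0, "ty": 0, "tz": 1, "twist": 0},
  {"tx": 0, "ty": 0, "tz": 1, "twist": 0},
  {"tx": 0, "ty": 0, "tz": 0.8, "twist": 0},
  {"tx": 0, "ty": 0, "tz": 0.4, "twist": 0},
  {"tx": 0, "ty": 0, "tz": 0, "twist": 0},
  {"tx": 0, "ty": 0, "tz": 0, "twist": 0},
])

```text
clock: 20.18
tcp_pos: [537.9, 146.3, 85.3]
tcp_rot: [3.141, -0.001, 1.204]
contact_force: [0.2, -0.3, -0.5]
finger_gap: 0.6
finger_force: 0.0
```

```bash
python3 - <<'E'
from h import *
s=observe();print(s['clock'],s['tcp_pos'],s['contact_force'],s['finger_gap'])
d=s['tcp_pos'][:2]-np.array([445.9,-67.1]);print(d@[np.cos(1.207),np.sin(1.207)],d@[np.sin(1.207),-np.cos(1.207)])
p=snap('scene');cv2.imwrite('pics/g.png',cv2.resize(p[120:240,220:360],None,fx=5,fy=5,interpolation=cv2.INTER_CUBIC))
E
```

```text
20.175 [537.92925573 146.28918216  85.31002351] [ 0.19966909 -0.26987765 -0.51415516] 0.5947792614535048
232.16972203494583 10.077060184409687
```

View pics/g.png

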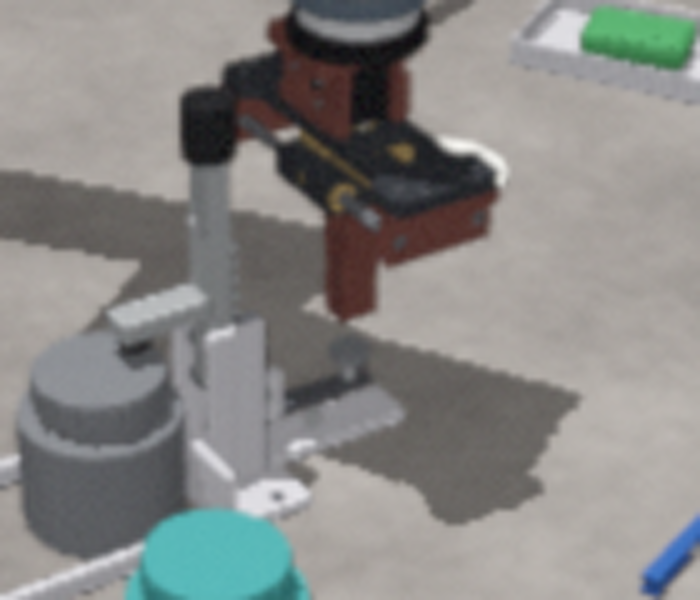

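The shut fingertips at (345,315) stand right above the button at (348,345). I feel downwards.

Call:
send_rows([
  {"tx": 0, "ty": 0, "tz": 0.25, "twist": 0},
  {"tx": 0, "ty": 0, "tz": 0.2, "twist": 0},
  {"tx": 0, "ty": 0, "tz": 0.15, "twist": 0},
  {"tx": 0, "ty": 0, "tz": 0, "twist": 0},
])

```text
clock: 20.72
tcp_pos: [537.0, 146.2, 66.0]
tcp_rot: [-3.141, 0.001, 1.205]
contact_force: [0.3, -0.6, 0.4]
finger_gap: 0.4
finger_force: 0.0
```

Call:
send_rows([
  {"tx": 0, "ty": 0, "tz": 0.06, "twist": 0},
  {"tx": 0, "ty": 0, "tz": 0.06, "twist": 0},
  {"tx": 0, "ty": 0, "tz": 0, "twist": 0},
])

```text
clock: 21.1
tcp_pos: [537.3, 146.3, 62.9]
tcp_rot: [-3.142, 0.0, 1.205]
contact_force: [-0.1, 0.5, -0.1]
finger_gap: 0.7
finger_force: 0.0
```

Call:
send_rows([
  {"tx": 0, "ty": 0, "tz": 0.06, "twist": 0},
  {"tx": 0, "ty": 0, "tz": 0.06, "twist": 0},
  {"tx": 0, "ty": 0, "tz": 0, "twist": 0},
])

```text
clock: 21.48
tcp_pos: [537.5, 146.3, 59.5]
tcp_rot: [3.141, -0.0, 1.205]
contact_force: [-0.2, -0.2, 3.3]
finger_gap: 0.5
finger_force: 1.8
```

Call:
send_rows([
  {"tx": 0, "ty": 0, "tz": 0.05, "twist": 0},
  {"tx": 0, "ty": 0, "tz": 0.05, "twist": 0},
  {"tx": 0, "ty": 0, "tz": 0, "twist": 0},
])

```text
clock: 21.85
tcp_pos: [537.4, 146.1, 56.4]
tcp_rot: [3.141, 0.0, 1.205]
contact_force: [-0.1, -1.9, 4.0]
finger_gap: 0.3
finger_force: 2.2
```

Call:
send_rows([
  {"tx": 0, "ty": 0, "tz": 0.05, "twist": 0},
  {"tx": 0, "ty": 0, "tz": 0, "twist": 0},
])

```text
clock: 22.1
tcp_pos: [537.4, 146.1, 54.9]
tcp_rot: [3.141, 0.0, 1.205]
contact_force: [-1.4, -2.7, 4.4]
finger_gap: 0.1
finger_force: 2.3
```

```bash
python3 c.py|cut -c1-130
```

```text
22.2 [537.37643547 146.08532382  54.93041416] [-0.58144912 -3.93157767  3.91730932] 0.12305947797577378
scene lid 346 [[ 39.4 -21.8  88.6]
 [101.8  45.   96.2]]
arm 107 [105.7 120.  121.6 122.9]
side lid 246 [[ 38.4 -23.4  89.4]
 [100.6  41.6  96.8]]
arm 72 [103.5 121.4 123.8 126.1]
```

Call:
send_rows([
  {"tx": 0, "ty": 0, "tz": 0.04, "twist": 0},
  {"tx": 0, "ty": 0, "tz": 0, "twist": 0},
])

```text
clock: 22.45
tcp_pos: [537.4, 146.2, 53.5]
tcp_rot: [-3.142, 0.0, 1.205]
contact_force: [-0.4, -1.4, 3.4]
finger_gap: 0.6
finger_force: 1.5
```

Call:
send_rows([
  {"tx": 0, "ty": 0, "tz": 0.03, "twist": 0},
  {"tx": 0, "ty": 0, "tz": 0, "twist": 0},
  {"tx": 0, "ty": 0, "tz": 0, "twist": 0},
])

```text
clock: 22.82
tcp_pos: [537.4, 146.3, 52.8]
tcp_rot: [-3.142, 0.0, 1.205]
contact_force: [-0.6, -2.0, 2.8]
finger_gap: 0.7
finger_force: 1.6
```

```bash
python3 c.py|grep -v lid
```

```text
22.925 [537.34767808 146.24886037  52.77340681] [-0.12985942 -1.10154143  2.00106815] 0.7387833199895018
 [101.   46.1  96.3]]
arm 96 [100.1 112.  113.7 115.4]
 [100.   42.   96.9]]
arm 68 [102.5 115.2 116.7 118.5]
```

The arm sank to 115 (rail 0.043) onto the lid. I hold briefly, then lift straight off.

Call:
send_rows([
  {"tx": 0, "ty": 0, "tz": 0, "twist": 0},
  {"tx": 0, "ty": 0, "tz": 0, "twist": 0},
  {"tx": 0, "ty": 0, "tz": 0, "twist": 0},
  {"tx": 0, "ty": 0, "tz": 0, "twist": 0},
  {"tx": 0, "ty": 0, "tz": -0.1, "twist": 0},
  {"tx": 0, "ty": 0, "tz": -0.2, "twist": 0},
  {"tx": 0, "ty": 0, "tz": -0.4, "twist": 0},
  {"tx": 0, "ty": 0, "tz": -0.8, "twist": 0},
  {"tx": 0, "ty": 0, "tz": -0.8, "twist": 0},
  {"tx": 0, "ty": 0, "tz": -0.5, "twist": 0},
  {"tx": 0, "ty": 0, "tz": 0, "twist": 0},
  {"tx": 0, "ty": 0, "tz": 0, "twist": 0},
])

```text
clock: 24.42
tcp_pos: [536.9, 146.2, 136.3]
tcp_rot: [-3.141, 0.001, 1.205]
contact_force: [-0.1, 0.0, -0.1]
finger_gap: 0.6
finger_force: 0.0
```

```bash
python3 c.py; cat > /dev/null; python3 -c "
from h import *
z=np.load('scene.npz');cv2.imwrite('pics/i.png',cv2.resize(z['p'][120:240,200:340],None,fx=5,fy=5))"
```

```text
24.525 [536.75133982 146.11711725 135.87588924] [-0.1534938  -0.2232883  -0.06598998] 0.6869012282004099
scene lid 336 [[ 37.8 -19.6  88.4]
 [102.2  44.7  96.2]]
arm 105 [102.1 112.6 114.  115.7]
side lid 222 [[ 37.7 -23.2  88.6]
 [102.   41.8  96.9]]
arm 66 [103.  114.8 116.  118.7]
```

View pics/i.png

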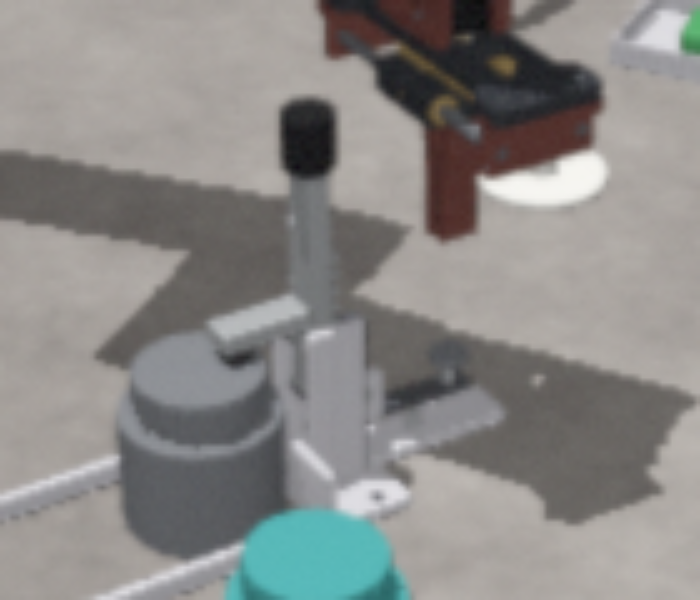

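The foot rests on the lid at (235,355), the canister stands upright at the stop, and the gripper is clear at (450,235). I hand the job in.

```bash
python3 -c "
from plant import *
print(finish_job())"
```

```text
the job is handed in; nothing more can be done
None
```

The job is handed in: the canister stands against the back stop with the hold-down arm resting on its lid (rail about 0.043), the gripper is clear, and it took about 25 s; the hand-in gave no verdict.

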